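# Hang the spoked handwheel on the J-hook, behind its sprung catch

## Task

Lift the spoked handwheel out of the wooden rack by its rim and hang it on the J-hook of the stand: gently set the inside of the rim down on the bare bar between the upturned tip and the sprung catch, and, still holding it, slide it along the bar over the catch until it is home against the collar. The hook's height and reach are clamped by hand and not exactly known, so feel for the bar, never force the wheel against the hook (keep well under 20 N), then let go so that it hangs still with the catch sprung back up; leave everything else where it is.

Things in the scene. Friction and masses are not known exactly. Their poses are not given: they have to be found in the camera images.
- wheel: Bare aluminium spoked handwheel, about 0.55 kg, outside diameter 200 mm. Rim: a flat-sided ring 14 mm thick and 28 mm deep (inside diameter 144 mm); three spokes 13 mm wide; hub 32 mm diameter, 24 mm long. Origin: the wheel's centre; x is its axis. It starts upright in the rack, z up, one spoke straight down. Turned end for end it is the same.
- rim_top (a point): Top edge of the wheel's rim as it stands, 100 mm above its centre; free of spokes for about 50 degrees either way. Grip here from above, across the 14 mm thickness, with the fingertips at most 16 mm below this edge, so that the inner 12 mm of the rim stay free for the hook.
- stand: Heavy fixed stand whose telescopic mast carries the J-hook: a level round steel bar, 12 mm thick, running from the mast to the stand's -x side in its plane y = 0. Origin: underside centre of the foot, z up. The hook is clamped by hand up to 12 mm higher or lower and 8 mm farther out or in (all of it together) than listed; no reading tells how much. The clamps hold; rubber bushes give 1 mm per 4 N.
- hook_mid (a point): Top of the bare bar, mid-way between tip and catch, IF the hook were at its middle setting (250 mm high, 124 mm from the mast axis). From here along stand +x, in mm: catch ramp foot +22, its high end +42, seat +44 to +64, collar face (30 mm diameter, the stop) +64; along -x: bare bar to -21, upturned tip -23 to -38, its top 11 mm above the bar's.
- catch (a joint): Sprung catch in the bar's top: a wedge 9 mm wide, 6 mm proud, its 19 degree ramp facing the tip. A rim slid towards the mast presses it down and it springs up behind the rim. 0 = up, 0.007 m = sunk in the bar. Spring 1.2 N at first, 3 N when sunk; pushing a lightly resting rim up the ramp takes about 1 to 4 N along the bar.
- rack: Fixed low plywood rack, 170 x 140 mm, 43 mm high, with two slots 16.5 mm wide and 35 mm deep at x = -40 and +40 mm of its frame, running along its y; the handwheel stands in one, the solid disc in the other. Origin: underside centre.
- disc: Bystander: solid steel faceplate disc, 120 mm diameter, 14 mm thick, standing in the other slot of the rack. Origin: its centre.
- can: Bystander: blue metal can, 56 mm diameter, 140 mm tall. Origin: underside centre.
- wrench: Bystander: flat wrench lying on the bench. Origin: underside centre.
- screwdriver: Bystander: screwdriver lying on the bench. Origin: underside centre.
- jar: Bystander: glass jar with a steel cap, 60 mm diameter, 70 mm tall. Origin: underside centre.
- plate: Bystander: brass plate 90 x 80 x 10 mm lying on the bench. Origin: underside centre.
- bush: Bystander: brass bush, 34 mm diameter, 12 mm high, lying on the bench. Origin: underside centre.
- caliper: Bystander: digital caliper, 220 mm long, lying on the bench. Origin: underside centre of its beam.
Not all that is in view belongs to the job. There is more than one size of the wheel; the job needs the smaller.

How it is judged:
By the outcome, as a careful person would: the job done as asked, in the order asked, and still so for the second after the job is handed in, with the robot touching nothing.
It also fails if it takes over 72 s, if anything falls off the work surface, if the arm or the gripper's body presses on something with over 40 N, if the wrist force passes 120 N, or if a joint passes its speed limit or range.

## Robot

A 6-joint arm with a two-finger parallel gripper is mounted at the origin on the work surface. World frame = base frame: x ahead of the robot, y to its left, z up, the work surface at z = 0. Lengths are in m, angles in rad, forces in N, time in s.
With the tool pointing down it reaches from about 0.25 to 0.725 m from the base axis. Payload 4 kg.
Tool frame: the origin (TCP) lies midway between the tips of the shut fingers; the grasp point (between the pads) lies bot.pinch_z behind it (bot.pinch_z is the distance from the TCP to the grasp point, in m); z points along the fingers, y is the direction in which the jaws open and shut (so a half turn about z gives the same grasp; the last joint's range is limited). The gripper opens to 85 mm and grips with 20 to 120 N. Pads are 22 mm wide; open, the fingers measure 114 mm over their backs; the gripper's body (76 mm by 85 mm) begins 54 mm behind the grasp point. The pads swing forward as they close: fully open they stand 13 mm farther back than shut.
Start: joints at [-1.2, 0.241, 0.005, 1.335, 0, 1.571], TCP at [0.181, -0.466, 0.231] pointing down, gripper open.
Joint ranges: [-2.72, 2.72], [-1.05, 1.87], [-1.09, 1.28], [-1.99, 2.15], [-1.42, 1.44], [-3.14, 3.14]. Speed limits (rad/s): [2.79, 2.79, 3.14, 3.14, 3.14, 3.14].

## Interface

Orientations are given as a unit quaternion [x, y, z, w].
In Python, from workcell import bot gives the robot as it stands. The module is installed in compiled form; this text tells all that it offers.
- The arm moves only by the tool move_arm, never from a script. Its argument "series" is a list that holds one entry, the list of rows, each a list of 7 numbers: the shift along the world's x, y, z in cm, then the turn, a rotation vector about the world's x, y, z in degrees, then the opening, from 0 (shut) to 1 (fully open). A call has exactly 5 rows; each row shifts and turns the pose as measured when the row begins; what a row does not reach is not made up. A row lasts 1/10 s, in which the tool goes at most 50 mm and 8.59 degrees, less where a joint would pass 70% of its speed; a pose out of reach is approached as far as the arm can. A call with a gripper value outside its range is refused whole. The fingers move at their own pace and stop on an object; the grip force is fixed at half the most. Time passes only in rows, so rows that do not move let the fingers close, or fill a call up. It gives the time, the measured TCP pose, the force and the opening at its end, in the units of the state.
- bot.get_obs(): the state, without advancing time (a new reading comes with each control period).
- bot.camera(name): name is "scene" or "side" or "wrist"; returns (picture, depth): 400x640x3 uint8, red, green, blue; 400x640 float32, m along the optical axis (not along the pixel's ray), 0 where there is no reading.
- bot.camera_info(name): a dict with "vfov" (degrees; the focal length in pixels is half the picture's height over the tangent of half this angle, whatever the lens; pixels are square), "cx", "cy" (the principal point, pixels), "k1" (the pictures are not rectified: a ray, as slopes to the right and down, at radius r is drawn at 1 + k1 r^2 times it, then the intrinsics apply), "cam_to_world" (4x4, takes a point from camera to world coordinates); the wrist camera has in their place "tool_from_camera" (4x4, takes a point from camera to tool coordinates, whose origin is the TCP and whose axes are the flange's). Camera axes: x right, y down, z forward; pixel columns grow to the right and rows downward; lengths in m; the calibration is good to about 2 mm. A picture is of the moment at which its call begins: read the wrist's pose just before it. camera_info takes no time and is no camera call.
- bot.job_done(): hands the job in, once; it reports no verdict.
Trained networks look in the newest picture that a camera, given by its name, has taken for a name from the list of things; names that differ only in an ending like _2 or _b are one class to them, and where a whole thing is asked for, a point or a joint stands for the part that bears it (a point fixed in the world has none). Each returns a list of dicts, best first, with "confidence" (0 to 1); they miss things now and then, are a little off and sometimes report something else, mostly with a low value. They report only what shows in the picture. A call takes as long as a camera call. They do not tell look-alikes from the thing itself.
- bot.find_in(camera, target): "at" ([x, y, z] in m, in world coordinates, good to about 4 mm: the middle of the surface that is visible of it).
The state is a dict: "clock": time; "joint_pos": joint angles; "joint_vel": joint speeds; "tau": joint torques, N m; "eef_pos": TCP position; "tool_rot": TCP orientation; "ft_force": force on the tool from outside, world axes, zero at the start; "ft_torque": the same for the moment, N m; "grip_width": finger opening in m.
Only numpy, scipy, OpenCV 4.12 (cv2) and the standard library are available. Lean on these libraries where they do the work, as an engineer would, in place of code of your own. Each camera call takes 0.05 s, during which the arm holds its last target.

## Working session

There is one attempt and no reset: what is moved stays moved. The work goes in short steps, Python scripts to look and compute and a tool call to move; the robot and the scene stay as the last step left them, time stands still between calls to the robot, and variables do not carry over. Pictures are saved under pics/ and viewed, and the job is handed in when it is done.

Besides the shell and the picture viewer there is one more tool, called after "Call:" by a JSON object that holds its "op" and its "data". move_arm: Moves the arm, as the interface text tells. Its arguments: {"type":"object","properties":{"series":{"type":"array","items":{"type":"array","items":{"type":"array","items":{"type":"number"}}}}},"required":["series"]}

```bash
mkdir -p pics; cat > h.py <<'E'
import numpy as np,cv2
from workcell import bot
from scipy.spatial.transform import Rotation as R
def snap(n,f):
    o=bot.get_obs(); p,d=bot.camera(n)
    cv2.imwrite('pics/'+f+'.png',p[:,:,::-1]); np.savez('pics/'+f+'.npz',p=p,d=d,pos=o['eef_pos'],rot=o['tool_rot'])
    return p,d
def T(n,f):
    i=bot.camera_info(n)
    if n!='wrist': return i,np.array(i['cam_to_world'])
    z=np.load('pics/'+f+'.npz'); M=np.eye(4);M[:3,:3]=R.from_quat(z['rot']).as_matrix();M[:3,3]=z['pos']
    return i,M@np.array(i['tool_from_camera'])
def ray(n,f,u,v):
    i,M=T(n,f); F=200/np.tan(np.radians(i['vfov'])/2)
    x=(np.asarray(u,float)-i['cx'])/F;y=(np.asarray(v,float)-i['cy'])/F
    a,b=x.copy(),y.copy()
    for _ in range(20):
        s=1+i['k1']*(a*a+b*b);a=x/s;b=y/s
    return M,np.stack([a,b,np.ones_like(a)],-1)
def cloud(n,f):
    z=np.load('pics/'+f+'.npz');d=z['d'];v,u=np.mgrid[:400,:640]
    M,r=ray(n,f,u,v);P=r*d[...,None]; W=P@M[:3,:3].T+M[:3,3]; W[d==0]=np.nan
    return W
def proj(n,f,X):
    i,M=T(n,f);F=200/np.tan(np.radians(i['vfov'])/2)
    c=np.linalg.inv(M)@np.append(X,1);a,b=c[0]/c[2],c[1]/c[2];s=1+i['k1']*(a*a+b*b)
    return i['cx']+F*a*s,i['cy']+F*b*s
E
python3 - <<'E'
from h import *
for n in ['scene','side','wrist']:
    snap(n,n+'0')
    i=bot.camera_info(n); print(n,{k:v for k,v in i.items() if k!='cam_to_world' and k!='tool_from_camera'}, np.round(T(n,n+'0')[1],3).tolist())
    for t in ['wheel','stand','rack','rim_top','hook_mid','catch','disc']:
        print(t,[(np.round(x['at'],3).tolist(),round(x['confidence'],2)) for x in bot.find_in(n,t)][:3])
o=bot.get_obs();print(o['clock'],o['eef_pos'],o['tool_rot'],o['ft_force'],o['grip_width'],bot.pinch_z)
E
```

```text
scene {'vfov': 46.763626428679274, 'cx': 316.0286818896184, 'cy': 190.76350775848888, 'k1': -0.027272274021711455} [[0.104, 0.734, -0.672, 1.322], [0.994, -0.087, 0.06, -0.072], [-0.014, -0.674, -0.739, 1.053], [0.0, 0.0, 0.0, 1.0]]
wheel [([0.283, -0.25, 0.152], 0.83), ([0.583, -0.19, 0.133], 0.56), ([0.503, -0.205, 0.065], 0.48)]
stand [([0.658, 0.139, 0.01], 0.71)]
rack [([0.596, -0.189, 0.044], 0.93)]
rim_top [([0.276, -0.248, 0.148], 0.9), ([0.583, -0.189, 0.129], 0.82)]
hook_mid [([0.66, 0.138, 0.01], 0.65)]
catch []
disc [([0.499, -0.205, 0.07], 0.72)]
side {'vfov': 51.09047058451995, 'cx': 321.2340642130981, 'cy': 194.98392128162882, 'k1': -0.08410843579516514} [[0.993, -0.076, 0.094, 0.399], [-0.121, -0.659, 0.743, -0.98], [0.005, -0.749, -0.663, 1.021], [0.0, 0.0, 0.0, 1.0]]
wheel [([0.58, -0.194, 0.126], 0.88), ([0.274, -0.26, 0.15], 0.72), ([0.497, -0.227, 0.094], 0.19)]
stand [([0.639, 0.134, 0.037], 0.69)]
rack [([0.533, -0.237, 0.042], 0.78), ([0.733, -0.162, 0.009], 0.19)]
rim_top [([0.582, -0.196, 0.129], 0.81), ([0.27, -0.256, 0.145], 0.81)]
hook_mid [([0.641, 0.137, 0.028], 0.86), ([0.532, -0.237, 0.039], 0.67)]
catch [([0.4, 0.222, 0.014], 0.72), ([0.5, -0.223, 0.094], 0.22)]
disc [([0.5, -0.228, 0.093], 0.75)]
wrist {'vfov': 68.12407476872217, 'cx': 317.23361950673785, 'cy': 203.517868641331, 'k1': -0.018084392940909327} [[0.361, -0.899, -0.247, 0.243], [-0.933, -0.348, -0.096, -0.442], [0.001, 0.265, -0.964, 0.374], [0.0, 0.0, 0.0, 1.0]]
wheel [([0.229, -0.236, 0.098], 0.96)]
stand []
rack []
rim_top [([0.226, -0.237, 0.095], 0.91)]
hook_mid []
catch []
disc []
1.2 [ 0.18117191 -0.46601245  0.23130322] [ 9.82868075e-01  1.84310466e-01  3.03217435e-06 -1.49741554e-05] [-0.48410187  0.12913082  0.28357409] 0.08515898420241876 0.0187
```

View pics/scene0.png

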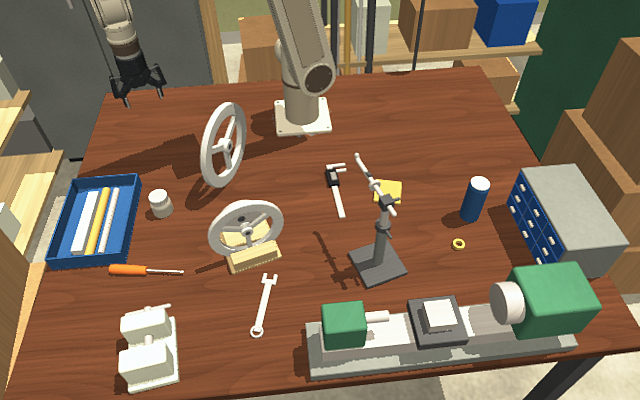

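View pics/side0.png

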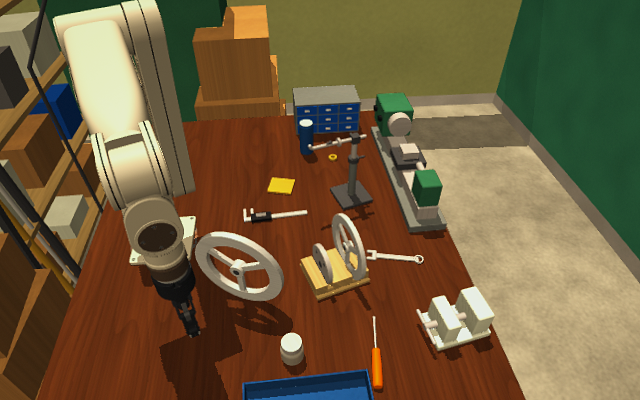

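View pics/wrist0.png

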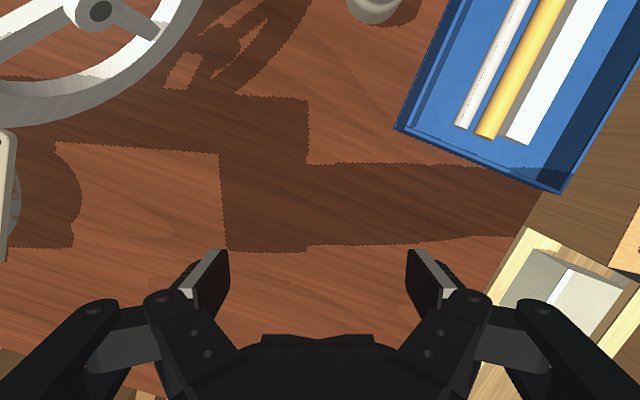

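The scene picture shows the small wheel in the rack at about (245,228), the big one behind it at (224,145), and the stand at (378,265) with its hook tip at (358,155). Next I compute geometry from the depth clouds.

```bash
python3 - <<'E'
from h import *
for n,(u0,u1,v0,v1) in {'scene':(200,420,140,290),'side':(220,400,110,310)}.items():
    im=cv2.imread(f'pics/{n}0.png')[v0:v1,u0:u1]; s=min(800/im.shape[1],600/im.shape[0]);cv2.imwrite(f'pics/{n}0z.png',cv2.resize(im,None,fx=s,fy=s,interpolation=cv2.INTER_CUBIC)); print(s)
    W=cloud(n,n+'0')
    P=W.reshape(-1,3);P=P[~np.isnan(P[:,0])]
    # wheel
    q=P[(abs(P[:,0]-.58)<.06)&(abs(P[:,1]+.19)<.13)&(P[:,2]>.075)&(P[:,2]<.3)]
    q=q[(q[:,0]>.535)] if n=='x' else q
    print(n,'wheel',len(q),q.min(0),q.max(0))
    c=q[q[:,2]>.17];print('top part',len(c),c.mean(0),c[:,2].max(), np.percentile(c,[5,95],axis=0))
    s_=P[(P[:,0]>.4)&(P[:,0]<.75)&(P[:,1]>.0)&(P[:,1]<.3)&(P[:,2]>.2)&(P[:,2]<.36)]
    print('hook',len(s_),s_.min(0),s_.max(0))
    for a in np.arange(.4,.75,.02):
        t=s_[abs(s_[:,0]-a)<.01]
        if len(t): print(round(a,2),len(t),np.round(np.median(t,0),3),np.round(t.max(0),3))
    f=P[(P[:,0]>.5)&(P[:,0]<.8)&(P[:,1]>.03)&(P[:,1]<.25)&(P[:,2]>.008)&(P[:,2]<.04)]
    print('foot',len(f),f.min(0),f.max(0),np.median(f,0))
E
```

```text
3.6363636363636362
scene wheel 1691 [ 0.54340971 -0.28337609  0.07504358] [ 0.61256393 -0.09089833  0.21231574]
top part 661 [ 0.58135739 -0.18818584  0.19195582] 0.21231574059174696 [[ 0.5612681  -0.24918151  0.17296669]
 [ 0.59994254 -0.12502662  0.2091436 ]]
hook 669 [0.49333578 0.10022272 0.20015625] [0.69133261 0.18065903 0.27168985]
0.5 38 [0.501 0.105 0.262] [0.51  0.114 0.272]
0.52 32 [0.521 0.109 0.259] [0.529 0.119 0.263]
0.54 32 [0.54  0.115 0.259] [0.549 0.123 0.263]
0.56 39 [0.562 0.121 0.261] [0.57  0.13  0.268]
0.58 30 [0.576 0.126 0.259] [0.589 0.141 0.266]
0.6 90 [0.598 0.13  0.259] [0.609 0.144 0.271]
0.62 33 [0.621 0.136 0.259] [0.63  0.145 0.263]
0.64 99 [0.644 0.147 0.266] [0.65  0.181 0.271]
0.66 225 [0.659 0.144 0.255] [0.669 0.163 0.271]
0.68 45 [0.681 0.153 0.259] [0.69  0.161 0.262]
0.7 6 [0.691 0.158 0.257] [0.691 0.159 0.26 ]
foot 1546 [0.50439167 0.03891609 0.00802509] [0.72387665 0.24341789 0.03969772] [0.663546   0.13847869 0.0155587 ]
3.0
side wheel 991 [ 0.52115352 -0.28703357  0.07507321] [ 0.6127076  -0.0955488   0.21208587]
top part 359 [ 0.57946498 -0.20432778  0.19322262] 0.21208586981815414 [[ 0.55694483 -0.2581013   0.17372141]
 [ 0.59987878 -0.13787297  0.20897121]]
hook 380 [0.49261296 0.09429059 0.20240953] [0.69096376 0.17585613 0.26943272]
0.5 24 [0.5   0.098 0.261] [0.509 0.103 0.269]
0.52 22 [0.52  0.105 0.255] [0.529 0.111 0.258]
0.54 24 [0.54  0.11  0.255] [0.549 0.12  0.26 ]
0.56 32 [0.561 0.116 0.258] [0.569 0.124 0.266]
0.58 28 [0.582 0.122 0.256] [0.59  0.139 0.264]
0.6 44 [0.597 0.123 0.256] [0.61  0.138 0.267]
0.62 19 [0.62  0.133 0.257] [0.63  0.142 0.259]
0.64 92 [0.643 0.137 0.253] [0.65  0.176 0.268]
0.66 74 [0.657 0.137 0.252] [0.667 0.161 0.268]
0.68 19 [0.68  0.15  0.255] [0.69  0.16  0.259]
0.7 2 [0.691 0.156 0.255] [0.691 0.157 0.257]
foot 704 [0.52980194 0.04435465 0.00801911] [0.75118824 0.22315705 0.03949266] [0.64292712 0.13329895 0.0159351 ]
```

```bash
ls pics
```

```text
scene0.npz
scene0.png
scene0z.png
side0.npz
side0.png
side0z.png
wrist0.npz
wrist0.png
```

View pics/scene0z.png

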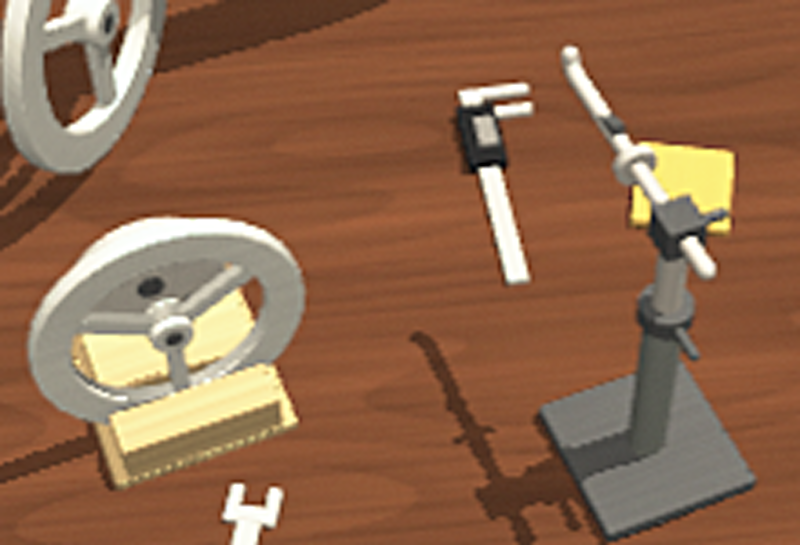

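View pics/side0z.png

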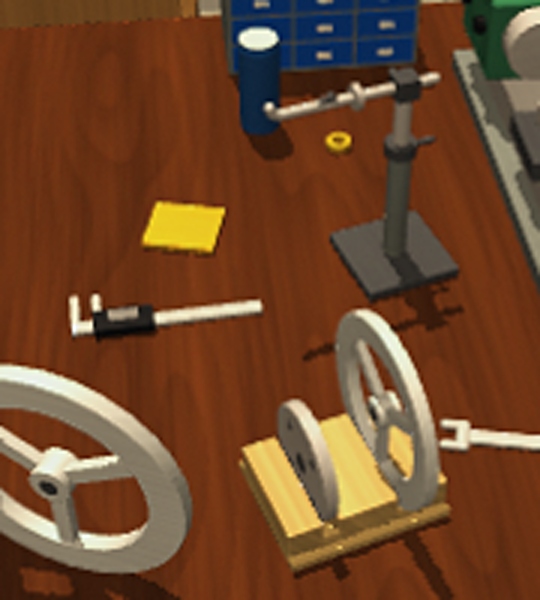

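The zooms show the hook bar running from the tip at top left to the clamp on the mast, with the dark catch about mid-way and then the collar. The wheel stands in the slot nearer the mast side of the rack. Now I fit the wheel plane and the bar line.

```bash
python3 - <<'E'
from h import *
from scipy.optimize import least_squares
for n in ['scene','side']:
    P=cloud(n,n+'0').reshape(-1,3);P=P[~np.isnan(P[:,0])]
    # wheel face: ransac plane
    q=P[(P[:,0]>.53)&(P[:,0]<.63)&(abs(P[:,1]+.19)<.13)&(P[:,2]>.07)&(P[:,2]<.25)]
    rng=np.random.default_rng(0);best=0
    for _ in range(1500):
        a=q[rng.choice(len(q),3,False)];m=np.cross(a[1]-a[0],a[2]-a[0]);l=np.linalg.norm(m)
        if l<1e-5: continue
        m/=l
        if abs(m[2])>.2: continue
        k=abs((q-a[0])@m)<.002
        if k.sum()>best: best=k.sum();K=k
    c=q[K].mean(0);m=np.linalg.svd(q[K]-c)[2][2];m*=np.sign(m[0]);print(n,'plane',best,len(q),m,np.degrees(np.arctan2(m[1],m[0])),'offset',c@m)
    # 200mm circle fit using face points at outer rim
    e1=np.cross([0,0,1],m);e1/=np.linalg.norm(e1);y=(q[K])@e1;z=q[K][:,2]
    # outer boundary: for angular bins
    yc,zc=y.mean(),.108
    for it in range(10):
        th=np.arctan2(z-zc,y-yc);r=np.hypot(z-zc,y-yc);B=[]
        for b in np.arange(-.5,np.pi+.5,.1):
            k=(abs(th-b)<.05)
            if k.sum()>4: i=np.where(k)[0][np.argmax(r[k])];B.append((y[i],z[i]))
        B=np.array(B);s=least_squares(lambda p:np.hypot(B[:,0]-p[0],B[:,1]-p[1])-p[2],[yc,zc,.1],loss='soft_l1',f_scale=.002).x;yc,zc=s[:2]
    ctr=yc*e1+m*(c@m-m[2]*zc);print(' circle',s,'face centre',ctr[:2])
    # bar
    s_=P[(P[:,0]>.512)&(P[:,0]<.552)&(P[:,1]>.07)&(P[:,1]<.2)&(P[:,2]>.2)&(P[:,2]<.3)]
    t_=P[(P[:,0]>.605)&(P[:,0]<.632)&(P[:,1]>.07)&(P[:,1]<.2)&(P[:,2]>.24)&(P[:,2]<.264)]
    A=np.vstack([s_,t_])
    # cylinder r=6mm level: params y0,slope,z
    def f(p):
        d=np.array([1,p[1],0]);d/=np.linalg.norm(d);w=A-np.array([.53,p[0],p[2]]);w=w-np.outer(w@d,d);return np.linalg.norm(w,axis=1)-.006
    g=least_squares(f,[A[:,1].min()+.01,.28,.25],loss='soft_l1',f_scale=.002);print(' bar',g.x,'top',g.x[2]+.006,np.degrees(np.arctan(g.x[1])),np.abs(g.fun).mean())
    d=np.array([1,g.x[1],0]);d/=np.linalg.norm(d);o=np.array([.53,g.x[0],0])
    H=P[(P[:,0]>.4)&(P[:,0]<.75)&(P[:,1]>.0)&(P[:,1]<.3)&(P[:,2]>.235)&(P[:,2]<.30)]
    t=(H-o)@d; 
    for b in np.arange(-.05,.18,.004):
        k=abs(t-b)<.002
        if k.sum(): print(round(b*1000),k.sum(),round(H[k][:,2].max()*1000,1),end=' | ')
    print()
E
```

```text
scene plane 966 1730 [ 0.95827152  0.28585696 -0.00122055] 16.610092444963104 offset 0.5052453375538348
 circle [-0.34415395  0.11257674  0.09816652] face centre [ 0.58267276 -0.185326  ]
 bar [0.114876   0.26451119 0.25431347] top 0.26031346924541404 14.816054808703734 0.0009983118578605979
-38 1 267.6 | -34 8 270.1 | -30 17 271.7 | -26 7 264.4 | -22 7 262.0 | -18 6 260.7 | -14 7 262.5 | -10 5 260.8 | -6 7 261.0 | -2 6 261.3 | 2 7 261.0 | 6 6 263.0 | 10 8 260.1 | 14 5 258.9 | 18 6 261.7 | 22 4 260.0 | 26 7 262.0 | 30 7 264.5 | 34 7 266.0 | 38 7 266.4 | 42 13 267.7 | 46 9 263.4 | 50 6 260.8 | 54 4 261.0 | 62 7 268.9 | 66 27 270.7 | 70 43 270.4 | 74 7 268.1 | 78 5 260.5 | 82 7 260.1 | 86 4 258.8 | 90 6 262.9 | 94 8 259.8 | 98 9 263.1 | 102 5 261.2 | 106 1 261.5 | 110 10 268.2 | 114 22 270.0 | 118 25 269.7 | 122 26 271.1 | 126 37 270.5 | 130 27 271.0 | 134 28 270.3 | 138 60 269.4 | 142 10 269.2 | 146 9 260.6 | 150 7 261.2 | 154 7 261.0 | 158 8 261.9 | 162 10 262.0 | 166 10 262.0 | 
side plane 513 1005 [0.95835996 0.28555664 0.00189689] 16.592155463086506 offset 0.4940561205029187
 circ
[... 175 characters left out ...]
4948202
-38 6 268.0 | -34 6 269.4 | -30 5 266.3 | -26 4 263.8 | -22 4 258.1 | -18 5 256.0 | -14 3 256.2 | -10 6 257.9 | -6 6 258.4 | -2 2 256.3 | 2 6 258.9 | 6 5 260.2 | 10 4 259.0 | 14 3 258.2 | 18 5 258.7 | 22 6 258.8 | 26 6 260.6 | 30 7 263.6 | 34 6 264.2 | 38 7 265.7 | 42 4 257.5 | 46 4 260.7 | 50 5 261.7 | 54 5 260.0 | 58 3 256.0 | 62 22 267.2 | 66 9 267.4 | 70 9 265.9 | 74 3 263.9 | 78 3 255.5 | 82 5 258.1 | 86 5 258.9 | 90 3 258.0 | 94 5 257.4 | 98 3 258.1 | 102 4 258.4 | 106 4 258.2 | 110 15 267.3 | 114 17 267.9 | 118 15 268.2 | 122 12 267.2 | 126 18 268.5 | 130 7 268.1 | 134 13 266.6 | 138 15 267.7 | 146 3 257.2 | 150 4 258.0 | 154 4 258.6 | 158 5 256.9 | 162 1 254.9 | 166 4 257.3 |
```

Call:
{"op": "move_arm", "data": {"series": [[[3, 0, 3, 0, 0, 8, 1], [4, 0, 2.5, 0, 0, 8, 1], [4, 0, 2, 0, 0, 8, 1], [4, 1, 2, 0, 0, 8, 1], [4, 2, 1, 0, 0, 8, 1]]]}}

```text
clock: 1.7
eef_pos: [0.3703, -0.4339, 0.3362]
tool_rot: [0.857, 0.515, -0.004, -0.004]
ft_force: [0.3, -0.3, -1.3]
grip_width: 0.0853
```

Call:
{"op": "move_arm", "data": {"series": [[[4, 3, 0, 0, 0, 8, 1], [4, 3, 0, 0, 0, 8, 1], [4, 3, 0, 0, 0, 8, 1], [3, 3, 0, 0, 0, 8, 1], [2, 3, 0, 0, 0, 8, 1]]]}}

```text
clock: 2.2
eef_pos: [0.5464, -0.2819, 0.3367]
tool_rot: [0.618, 0.786, -0.003, 0.0]
ft_force: [1.2, -0.2, 0.7]
grip_width: 0.0853
```

Call:
{"op": "move_arm", "data": {"series": [[[1.5, 3, 0, 0, 0, 3, 1], [1.5, 3, 0, 0, 0, 0, 1], [0, 2, 0, 0, 0, 0, 1], [0, 0, 0, 0, 0, 0, 1], [0, 0, 0, 0, 0, 0, 1]]]}}

```text
clock: 2.7
eef_pos: [0.5812, -0.1929, 0.3342]
tool_rot: [0.591, 0.807, -0.003, -0.001]
ft_force: [-0.9, -0.6, -0.3]
grip_width: 0.0855
```

```bash
python3 - <<'E'
from h import *
snap('wrist','w1')
for t in ['wheel','rim_top','rack']: print(t,[(np.round(x['at'],3).tolist(),round(x['confidence'],2)) for x in bot.find_in('wrist',t)][:3])
o=bot.get_obs();print(o['clock'],o['eef_pos'],o['tool_rot'],o['ft_force'])
P=cloud('wrist','w1').reshape(-1,3);P=P[~np.isnan(P[:,0])]
q=P[(P[:,0]>.53)&(P[:,0]<.63)&(abs(P[:,1]+.19)<.13)&(P[:,2]>.14)&(P[:,2]<.25)]
d=np.array([.9583,.2857]);e=np.array([-.2857,.9583]);a=q[:,:2]@d;b=q[:,:2]@e
print(len(q),q[:,2].max())
for s in np.arange(-.44,-.24,.01):
    k=abs(b-s)<.005
    if k.sum()>5: 
        zt=np.percentile(q[k][:,2],97);kk=k&(q[:,2]>zt-.004);print(round(s,3),k.sum(),'ztop',round(zt,4),'a',np.round(np.percentile(a[kk],[2,98]),4))
E
```

```text
wheel [([0.319, -0.266, 0.149], 0.98), ([0.568, -0.174, 0.199], 0.96)]
rim_top [([0.316, -0.264, 0.147], 0.9), ([0.575, -0.174, 0.198], 0.66), ([0.541, -0.183, 0.047], 0.21)]
rack [([0.541, -0.182, 0.047], 0.97)]
2.9 [ 0.58080837 -0.19434024  0.33445105] [ 5.92032709e-01  8.05907182e-01 -3.22885615e-03 -6.78428866e-04] [ 0.17683006  0.25471482 -0.56466268]
2329 0.20938938301916654
-0.43 26 ztop 0.1685 a [0.492  0.5041]
-0.42 54 ztop 0.1799 a [0.4922 0.5043]
-0.41 66 ztop 0.1881 a [0.4913 0.5051]
-0.4 96 ztop 0.1947 a [0.4915 0.5047]
-0.39 102 ztop 0.2002 a [0.4917 0.5047]
-0.38 121 ztop 0.2036 a [0.4917 0.5045]
-0.37 126 ztop 0.2068 a [0.4918 0.5044]
-0.36 145 ztop 0.2078 a [0.4918 0.5051]
-0.35 152 ztop 0.209 a [0.4917 0.5049]
-0.34 160 ztop 0.2091 a [0.4917 0.5047]
-0.33 157 ztop 0.208 a [0.4915 0.5045]
-0.32 179 ztop 0.2062 a [0.4918 0.5053]
-0.31 165 ztop 0.2037 a [0.4922 0.5051]
-0.3 165 ztop 0.1999 a [0.492 0.505]
-0.29 170 ztop 0.1943 a [0.4918 0.5049]
-0.28 150 ztop 0.1876 a [0.4924 0.5048]
-0.27 139 ztop 0.1789 a [0.4921 0.5047]
-0.26 121 ztop 0.1672 a [0.4927 0.5046]
-0.25 34 ztop 0.1507 a [0.4926 0.5044]
```

View pics/w1.png

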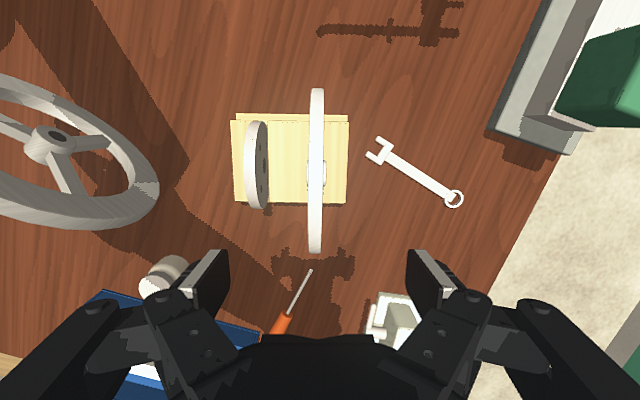

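Call:
{"op": "move_arm", "data": {"series": [[[-0.5, 0.7, -4, 0.2, -0.3, -0.8, 1], [0, 0, -4, 0, 0, 0, 1], [0, 0, -3, 0, 0, 0, 1], [0, 0, -1, 0, 0, 0, 1], [0, 0, 0, 0, 0, 0, 1]]]}}

```text
clock: 3.4
eef_pos: [0.575, -0.1933, 0.2139]
tool_rot: [0.602, 0.799, 0.001, 0.004]
ft_force: [-0.1, 0.1, -0.5]
grip_width: 0.0854
```

Call:
{"op": "move_arm", "data": {"series": [[[0.1, 0.6, -1.0, 0.2, 0.3, 0.6, 1], [0, 0, -0.5, 0, 0, 0, 1], [0, 0, 0, 0, 0, 0, 1], [0, 0, 0, 0, 0, 0, 1], [0, 0, 0, 0, 0, 0, 1]]]}}

```text
clock: 3.9
eef_pos: [0.5793, -0.1888, 0.2032]
tool_rot: [0.597, 0.802, 0.002, 0.005]
ft_force: [0.4, -0.3, -0.2]
grip_width: 0.0856
```

```bash
python3 - <<'E'
from h import *
o=bot.get_obs();p=np.array(o['eef_pos']);r=R.from_quat(o['tool_rot']).as_matrix()
d=np.array([.9583,.2857]);e=np.array([-.2857,.9583])
print(o['clock'],p,'a',p[:2]@d-.4982,'b',p[:2]@e+.344,'yaw',np.degrees(np.arctan2(r[1,1],r[0,1])),'tilt',r[:,2],o['joint_pos'])
E
```

```text
3.9 [ 0.57926814 -0.18877163  0.20324332] a 0.002980605024115013 b -0.002396765742873175 yaw 16.62025160737094 tilt [ 0.01126927 -0.00311791 -0.99993164] [-3.15291381e-01  4.62506163e-01  2.51752204e-01  1.34836149e+00
  5.30311584e-04  9.65460696e-01]
```

Call:
{"op": "move_arm", "data": {"series": [[[-0.3, 0.1, -0.4, 0.2, 0.6, 0, 1], [0, 0, -0.3, 0, 0, 0, 1], [0, 0, 0, 0, 0, 0, 1], [0, 0, 0, 0, 0, 0, 1], [0, 0, 0, 0, 0, 0, 1]]]}}

```text
clock: 4.4
eef_pos: [0.5766, -0.1877, 0.1968]
tool_rot: [0.597, 0.802, 0.001, 0.001]
ft_force: [-0.0, -0.2, -0.1]
grip_width: 0.0856
```

```bash
cat > st.py <<'E'
from h import *
o=bot.get_obs();p=np.array(o['eef_pos']);r=R.from_quat(o['tool_rot']).as_matrix()
d=np.array([.9583,.2857]);e=np.array([-.2857,.9583])
print(o['clock'],np.round(p,4),'a',round(p[:2]@d-.4982,4),'b',round(p[:2]@e+.344,4),'yaw',np.degrees(np.arctan2(r[1,1],r[0,1])),'tilt',r[:,2],o['ft_force'],o['ft_torque'],o['grip_width'])
E
python3 st.py
```

```text
4.4 [ 0.5766 -0.1877  0.1968] a 0.0007 b -0.0006 yaw 16.634794833790302 tilt [ 1.75848600e-03 -3.61185637e-06 -9.99998454e-01] [-0.04249807 -0.16770443 -0.07881161] [ 0.06276518 -0.04598685 -0.00103032] 0.08556127768217325
```

Call:
{"op": "move_arm", "data": {"series": [[[-0.05, 0, -0.1, 0, 0, 0, 0.3], [0, 0, 0, 0, 0, 0, 0], [0, 0, 0, 0, 0, 0, 0], [0, 0, 0, 0, 0, 0, 0], [0, 0, 0, 0, 0, 0, 0]]]}}

```text
clock: 4.9
eef_pos: [0.5761, -0.1878, 0.196]
tool_rot: [0.597, 0.802, 0.001, 0.001]
ft_force: [-1.5, -0.0, 13.9]
grip_width: 0.0126
```

Call:
{"op": "move_arm", "data": {"series": [[[0, 0, 0, 0, 0, 0, 0], [0, 0, 0, 0, 0, 0, 0], [0, 0, 0, 0, 0, 0, 0], [0, 0, 0, 0, 0, 0, 0], [0, 0, 0, 0, 0, 0, 0]]]}}

```text
clock: 5.4
eef_pos: [0.5762, -0.1878, 0.1961]
tool_rot: [0.597, 0.802, 0.001, 0.001]
ft_force: [0.5, 0.5, 0.5]
grip_width: 0.0121
```

```bash
python3 st.py; python3 -c "
from h import *
snap('wrist','w2');snap('side','s2')"
```

```text
5.4 [ 0.5762 -0.1878  0.1961] a 0.0003 b -0.0006 yaw 16.632780423299337 tilt [ 2.46683874e-03 -2.08141158e-04 -9.99996936e-01] [0.45885495 0.52523303 0.4516564 ] [ 0.0089646  -0.01667456  0.00504804] 0.012063622625172231
```

View pics/w2.png

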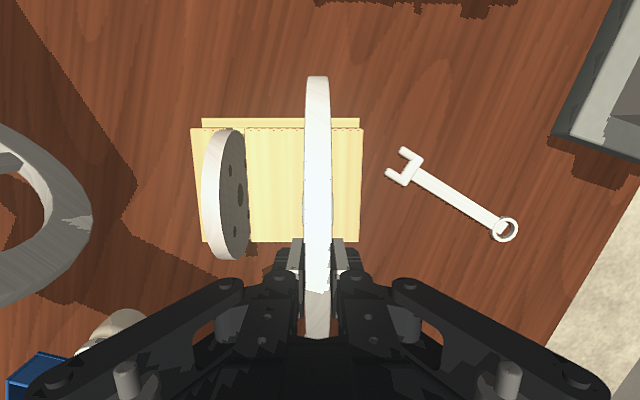

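Call:
{"op": "move_arm", "data": {"series": [[[0, 0, 1, 0, 0, 0, 0], [0, 0, 2, 0, 0, 0, 0], [0, 0, 3, 0, 0, 0, 0], [0, 0, 4, 0, 0, 0, 0], [0, 0, 3, 0, 0, 0, 0]]]}}

```text
clock: 6.0
eef_pos: [0.5698, -0.185, 0.3187]
tool_rot: [0.597, 0.802, -0.003, -0.012]
ft_force: [1.7, -0.1, -5.8]
grip_width: 0.0119
```

Call:
{"op": "move_arm", "data": {"series": [[[0, 0, 1, 0, 0, 0, 0], [0, 0, 0, 0, 0, 0, 0], [0, 0, 0, 0, 0, 0, 0], [0, 0, 0, 0, 0, 0, 0], [0, 0, 0, 0, 0, 0, 0]]]}}

```text
clock: 6.5
eef_pos: [0.5695, -0.1848, 0.3298]
tool_rot: [0.597, 0.802, -0.003, -0.012]
ft_force: [-0.1, -0.6, -6.1]
grip_width: 0.0119
```

```bash
python3 st.py; python3 -c "
from h import *
snap('side','s3');snap('scene','c3')
im=np.hstack([cv2.imread('pics/s3.png')[100:330,180:460],cv2.imread('pics/c3.png')[100:330,180:460]]);cv2.imwrite('pics/x3.png',cv2.resize(im,None,fx=1.42,fy=1.42))"
```

```text
6.5 [ 0.5695 -0.1848  0.3298] a -0.0052 b 0.0042 yaw 16.65654100870668 tilt [-0.02348168  0.01011786 -0.99967307] [-0.13780643 -0.6020633  -6.07382952] [ 0.02484349 -0.05664473  0.02520816] 0.011930549467161787
```

View pics/x3.png

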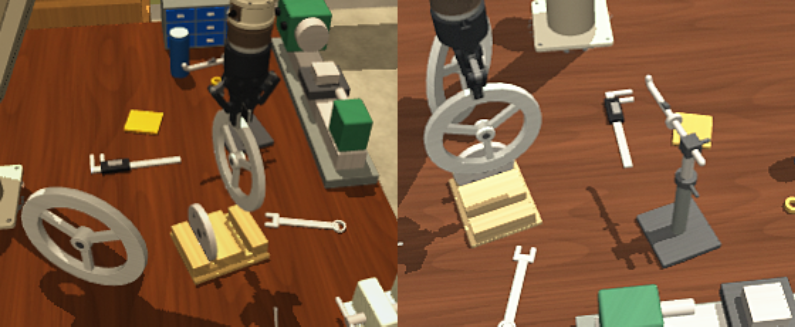

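Call:
{"op": "move_arm", "data": {"series": [[[-2, 2, 1, 0, 0, 0, 0], [-3, 3, 0, 0, 0, 0, 0], [-3, 3.5, 0, 0, 0, 0, 0], [-3, 4, 0, 0, 0, 0, 0], [-1.5, 4, 0, 0, 0, 0, 0]]]}}

```text
clock: 7.1
eef_pos: [0.4414, -0.0216, 0.3334]
tool_rot: [0.601, 0.799, -0.005, -0.015]
ft_force: [2.7, 1.0, -5.3]
grip_width: 0.0122
```

Call:
{"op": "move_arm", "data": {"series": [[[0, 4, 0, 0, 0, 0, 0], [0, 4, 0, 0, 0, 0, 0], [0, 2, 0, 0, 0, 0, 0], [0, 0.5, 0, 0, 0, 0, 0], [0, 0, 0, 0, 0, 0, 0]]]}}

```text
clock: 7.6
eef_pos: [0.4353, 0.0914, 0.3339]
tool_rot: [0.599, 0.801, -0.004, -0.016]
ft_force: [-1.0, -1.0, -5.3]
grip_width: 0.0122
```

```bash
python3 st.py
```

```text
7.6 [0.4353 0.0914 0.3339] a -0.055 b 0.3072 yaw 16.463951972830753 tilt [-0.03047311  0.01158548 -0.99946844] [-0.98534861 -0.99249936 -5.31083537] [-0.02704    -0.09271987 -0.01651518] 0.01220663567246308
```

Call:
{"op": "move_arm", "data": {"series": [[[0, 0, 0, -0.6, -1.7, -1, 0], [0, 0, 0, 0, 0, 0, 0], [0, 0, 0, 0, 0, 0, 0], [0, 0, 0, 0, 0, 0, 0], [0, 0, 0, 0, 0, 0, 0]]]}}

```text
clock: 8.1
eef_pos: [0.4353, 0.0873, 0.3332]
tool_rot: [0.608, 0.794, -0.001, -0.001]
ft_force: [-0.0, 0.4, -5.3]
grip_width: 0.0124
```

```bash
python3 st.py; python3 - <<'E'
from h import *
from scipy.optimize import least_squares
for n,f in [('wrist','w4'),('side','s4'),('scene','c4')]: snap(n,f)
P=cloud('wrist','w4').reshape(-1,3);P=P[~np.isnan(P[:,0])]
H=P[(P[:,0]>.46)&(P[:,0]<.75)&(P[:,1]>.06)&(P[:,1]<.2)&(P[:,2]>.23)&(P[:,2]<.30)]
print(len(H),H.min(0),H.max(0))
A=H[((H[:,0]>.512)&(H[:,0]<.552)|((H[:,0]>.605)&(H[:,0]<.632)&(H[:,2]<.264)))]
def fr(p,A):
    d=np.array([1,p[1],0]);d/=np.linalg.norm(d);w=A-np.array([.53,p[0],p[2]]);w=w-np.outer(w@d,d);return np.linalg.norm(w,axis=1)-.006
g=least_squares(fr,[.113,.27,.253],args=(A,),loss='soft_l1',f_scale=.002);print(len(A),g.x,'top',g.x[2]+.006,np.degrees(np.arctan(g.x[1])),np.abs(g.fun).mean())
d=np.array([1,g.x[1],0]);d/=np.linalg.norm(d);o=np.array([.53,g.x[0],0]);t=(H-o)@d
for b in np.arange(-.05,.14,.004):
        k=abs(t-b)<.002
        if k.sum(): print(round(b*1000),k.sum(),round(np.percentile(H[k][:,2],95)*1000,1),end=' | ')
im=np.hstack([cv2.imread('pics/s4.png')[60:290,240:520],cv2.imread('pics/c4.png')[60:290,220:500]]);cv2.imwrite('pics/x4.png',cv2.resize(im,None,fx=1.42,fy=1.42))
E
```

```text
8.1 [0.4353 0.0873 0.3332] a -0.0561 b 0.3033 yaw 15.155734631449121 tilt [-0.00294601 -0.00115332 -0.999995  ] [-0.02686507  0.38109506 -5.31509384] [ 0.05798227 -0.02192403 -0.0283503 ] 0.012426812657904527
6175 [0.49049357 0.09797062 0.23008639] [0.68141811 0.18110092 0.27109565]
1383 [0.11303196 0.28630225 0.25282701] top 0.2588270144710347 15.976536328236383 0.0005837691637497348
-42 12 265.9 | -38 94 269.5 | -34 91 270.3 | -30 52 268.4 | -26 59 261.4 | -22 78 259.6 | -18 86 259.1 | -14 80 259.1 | -10 77 259.3 | -6 76 259.6 | -2 75 259.1 | 2 77 259.3 | 6 79 259.4 | 10 75 259.8 | 14 75 259.4 | 18 78 259.4 | 22 93 260.1 | 26 88 261.5 | 30 99 262.7 | 34 101 264.2 | 38 80 265.3 | 42 42 259.8 | 46 80 259.4 | 50 83 259.2 | 54 75 259.2 | 58 84 259.5 | 62 655 267.1 | 66 191 268.0 | 70 23 267.3 | 74 8 259.4 | 78 74 259.0 | 82 71 259.1 | 86 79 259.4 | 90 76 259.5 | 94 71 259.2 | 98 81 259.4 | 102 81 259.6 | 106 79 259.5 | 110 870 266.8 | 114 265 267.6 | 118 267 267.5 | 122 484 267.4 | 126 263 267.8 | 130 192 267.9 | 134 199 267.7 | 138 33 266.8 |
```

View pics/x4.png

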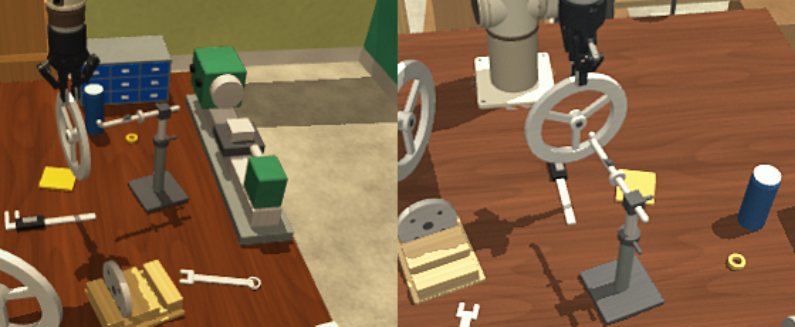

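View pics/w4.png

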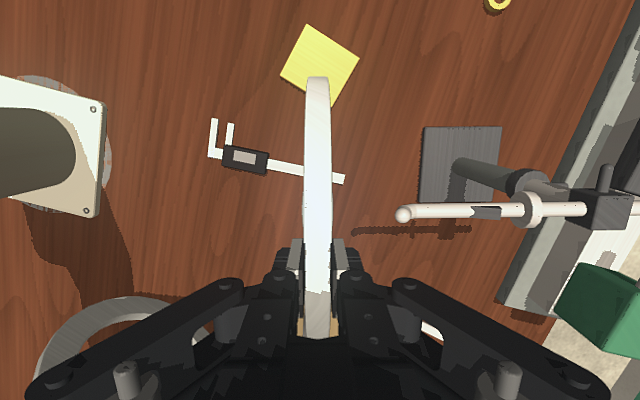

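Call:
{"op": "move_arm", "data": {"series": [[[0, 0, -2, 0, 0, 0.8, 0], [0, 0, -1.2, 0, 0, 0, 0], [0, 0, 0, 0, 0, 0, 0], [0, 0, 0, 0, 0, 0, 0], [0, 0, 0, 0, 0, 0, 0]]]}}

```text
clock: 8.75
eef_pos: [0.4361, 0.0876, 0.3015]
tool_rot: [0.602, 0.799, -0.001, -0.0]
ft_force: [0.1, 0.2, -6.0]
grip_width: 0.0124
```

```bash
cat > st.py <<'E'
from h import *
o=bot.get_obs();p=np.array(o['eef_pos']);r=R.from_quat(o['tool_rot']).as_matrix()
d=np.array([.9617,.2741]);e=np.array([-.2741,.9617]);w=p[:2]-[.530,.113];f=np.array(o['ft_force'])
print(o['clock'],np.round(p,4),'t %.1f n %.1f mm'%(w@d*1e3,w@e*1e3),'yaw %.2f'%np.degrees(np.arctan2(r[1,1],r[0,1])),'tilt',np.round(r[:,2],4),'f along %.1f lat %.1f z %.1f'%(f[:2]@d,f[:2]@e,f[2]),np.round(o['ft_torque'],3),o['grip_width'])
E
python3 st.py; python3 - <<'E'
from h import *
snap('wrist','w5')
P=cloud('wrist','w5').reshape(-1,3);P=P[~np.isnan(P[:,0])]
q=P[(P[:,0]>.38)&(P[:,0]<.49)&(P[:,1]>-.02)&(P[:,1]<.08)&(P[:,2]>.15)&(P[:,2]<.33)]
d=np.array([.9617,.2741]);e=np.array([-.2741,.9617]);w=q[:,:2]-[.530,.113];a=w@d;b=w@e
print(len(q),q[:,2].max())
for s in np.arange(-.11,.02,.01):
    k=abs(b-s)<.005
    if k.sum()>5:
        zt=np.percentile(q[k][:,2],97);kk=k&(q[:,2]>zt-.004);print(round(s,3),k.sum(),'ztop',round(zt,4),'a',np.round(np.percentile(a[kk],[2,98]),4))
E
```

```text
8.75 [0.4361 0.0876 0.3015] t -97.3 n 1.3 mm yaw 16.01 tilt [-1.2e-03 -4.0e-04 -1.0e+00] f along 0.2 lat 0.2 z -6.0 [-0.024 -0.006  0.007] 0.012375864527300327
1519 0.3288218875421188
-0.06 18 ztop 0.2966 a [-0.1047 -0.0922]
-0.05 161 ztop 0.3024 a [-0.1043 -0.0913]
-0.04 264 ztop 0.3068 a [-0.1045 -0.0913]
-0.03 312 ztop 0.3102 a [-0.1043 -0.0911]
-0.02 380 ztop 0.3125 a [-0.1041 -0.0913]
-0.01 378 ztop 0.3268 a [-0.1038 -0.0916]
-0.0 6 ztop 0.3157 a [-0.1038 -0.1038]
```

Call:
{"op": "move_arm", "data": {"series": [[[2, 0.57, 0, 0, 0, 0, 0], [2, 0.57, 0, 0, 0, 0, 0], [1, 0.3, 0, 0, 0, 0, 0], [0, 0, 0, 0, 0, 0, 0], [0, 0, 0, 0, 0, 0, 0]]]}}

```text
clock: 9.3
eef_pos: [0.4879, 0.1025, 0.3042]
tool_rot: [0.602, 0.799, 0.001, 0.001]
ft_force: [-1.0, -0.2, -6.2]
grip_width: 0.0121
```

```bash
python3 st.py; python3 -c "
from h import *
snap('scene','c6');snap('side','s6')
im=np.hstack([cv2.imread('pics/s6.png')[80:230,260:440],cv2.imread('pics/c6.png')[90:240,290:470]]);cv2.imwrite('pics/x6.png',cv2.resize(im,None,fx=2.2,fy=2.2,interpolation=cv2.INTER_CUBIC))"
```

```text
9.3 [0.4879 0.1025 0.3042] t -43.3 n 1.4 mm yaw 16.01 tilt [ 2.1e-03  1.0e-04 -1.0e+00] f along -1.0 lat 0.1 z -6.2 [-0.012  0.07  -0.023] 0.012114460517517273
```

View pics/x6.png

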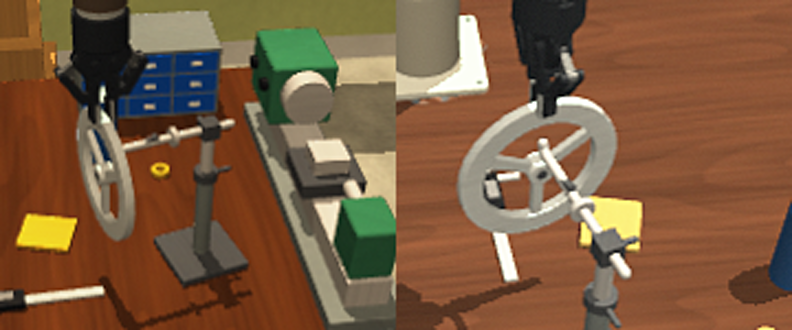

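The pictures show the tip inside the opening between hub and top rim, clear of both upper spokes (right view, tip at about (543,145)). I continue to mid-bar.

Call:
{"op": "move_arm", "data": {"series": [[[1.5, 0.4, 0, 0, 0, 0, 0], [1.5, 0.35, 0, 0, 0, 0, 0], [1.0, 0.2, 0, 0, 0, 0, 0], [0, 0, 0, 0, 0, 0, 0], [0, 0, 0, 0, 0, 0, 0]]]}}

```text
clock: 9.9
eef_pos: [0.5252, 0.1111, 0.3052]
tool_rot: [0.602, 0.799, -0.0, 0.0]
ft_force: [-0.7, -0.1, -5.7]
grip_width: 0.0121
```

```bash
python3 st.py
```

```text
9.9 [0.5252 0.1111 0.3052] t -5.1 n -0.5 mm yaw 15.98 tilt [-0.e+00 -5.e-04 -1.e+00] f along -0.7 lat 0.1 z -5.7 [-0.022  0.05  -0.069] 0.012109109405076595
```

Call:
{"op": "move_arm", "data": {"series": [[[0.4, 0.1, -1, 0, 0, 0, 0], [0, 0, -0.9, 0, 0, 0, 0], [0, 0, -0.4, 0, 0, 0, 0], [0, 0, 0, 0, 0, 0, 0], [0, 0, 0, 0, 0, 0, 0]]]}}

```text
clock: 10.4
eef_pos: [0.5271, 0.1116, 0.2795]
tool_rot: [0.602, 0.799, -0.001, -0.001]
ft_force: [0.5, 0.3, -5.1]
grip_width: 0.0121
```

```bash
python3 st.py
```

```text
10.4 [0.5271 0.1116 0.2795] t -3.2 n -0.5 mm yaw 15.98 tilt [-0.0031 -0.0011 -1.    ] f along 0.6 lat 0.1 z -5.1 [0.004 0.013 0.046] 0.012107514200762287
```

Free reading is about −5.7 N. Now I feel downward in 1 mm steps.

Call:
{"op": "move_arm", "data": {"series": [[[0, 0, -0.1, 0, 0, 0, 0], [0, 0, 0, 0, 0, 0, 0], [0, 0, -0.1, 0, 0, 0, 0], [0, 0, 0, 0, 0, 0, 0], [0, 0, 0, 0, 0, 0, 0]]]}}

```text
clock: 10.9
eef_pos: [0.5274, 0.1117, 0.2783]
tool_rot: [0.602, 0.799, -0.001, -0.0]
ft_force: [-0.5, -0.5, -6.6]
grip_width: 0.0122
```

Call:
{"op": "move_arm", "data": {"series": [[[0, 0, -0.1, 0, 0, 0, 0], [0, 0, 0, 0, 0, 0, 0], [0, 0, 0, 0, 0, 0, 0], [0, 0, 0, 0, 0, 0, 0], [0, 0, 0, 0, 0, 0, 0]]]}}

```text
clock: 11.4
eef_pos: [0.5275, 0.1117, 0.2774]
tool_rot: [0.602, 0.799, -0.001, -0.0]
ft_force: [-0.2, -0.3, -6.4]
grip_width: 0.012
```

Call:
{"op": "move_arm", "data": {"series": [[[0, 0, -0.1, 0, 0, 0, 0], [0, 0, 0, 0, 0, 0, 0], [0, 0, 0, 0, 0, 0, 0], [0, 0, 0, 0, 0, 0, 0], [0, 0, 0, 0, 0, 0, 0]]]}}

```text
clock: 11.9
eef_pos: [0.5275, 0.1117, 0.2763]
tool_rot: [0.602, 0.799, -0.001, -0.0]
ft_force: [0.8, 0.4, -6.2]
grip_width: 0.0121
```

Call:
{"op": "move_arm", "data": {"series": [[[0, 0, -0.1, 0, 0, 0, 0], [0, 0, 0, 0, 0, 0, 0], [0, 0, 0, 0, 0, 0, 0], [0, 0, 0, 0, 0, 0, 0], [0, 0, 0, 0, 0, 0, 0]]]}}

```text
clock: 12.4
eef_pos: [0.5275, 0.1117, 0.2752]
tool_rot: [0.602, 0.799, -0.001, -0.0]
ft_force: [-0.4, -0.1, -6.6]
grip_width: 0.0123
```

Call:
{"op": "move_arm", "data": {"series": [[[0, 0, -0.07, 0, 0, 0, 0], [0, 0, 0, 0, 0, 0, 0], [0, 0, 0, 0, 0, 0, 0], [0, 0, 0, 0, 0, 0, 0], [0, 0, 0, 0, 0, 0, 0]]]}}

```text
clock: 12.9
eef_pos: [0.5276, 0.1117, 0.2746]
tool_rot: [0.602, 0.799, -0.0, -0.0]
ft_force: [-0.1, -0.3, -5.9]
grip_width: 0.012
```

```bash
python3 st.py
```

```text
12.9 [0.5276 0.1117 0.2746] t -2.7 n -0.5 mm yaw 15.98 tilt [-7.e-04 -6.e-04 -1.e+00] f along -0.2 lat -0.3 z -5.9 [0.032 0.016 0.051] 0.011999829963347884
```

Call:
{"op": "move_arm", "data": {"series": [[[0, 0, -0.1, 0, 0, 0, 0], [0, 0, 0, 0, 0, 0, 0], [0, 0, 0, 0, 0, 0, 0], [0, 0, 0, 0, 0, 0, 0], [0, 0, 0, 0, 0, 0, 0]]]}}

```text
clock: 13.4
eef_pos: [0.5276, 0.1117, 0.2743]
tool_rot: [0.602, 0.799, -0.0, 0.0]
ft_force: [0.6, -0.1, -4.8]
grip_width: 0.012
```

Call:
{"op": "move_arm", "data": {"series": [[[0, 0, -0.1, 0, 0, 0, 0], [0, 0, 0, 0, 0, 0, 0], [0, 0, 0, 0, 0, 0, 0], [0, 0, 0, 0, 0, 0, 0], [0, 0, 0, 0, 0, 0, 0]]]}}

```text
clock: 13.9
eef_pos: [0.5277, 0.1118, 0.274]
tool_rot: [0.602, 0.799, 0.0, 0.001]
ft_force: [-1.0, 0.1, -3.8]
grip_width: 0.0123
```

Contact at TCP z ≈ 0.2744, as the measured bar height predicts (0.259 + 0.0155), with about 2 N on the bar. Now I slide along it.

Call:
{"op": "move_arm", "data": {"series": [[[0.3, 0.09, -0.03, 0, 0, 0, 0], [0.3, 0.09, -0.03, 0, 0, 0, 0], [0.3, 0.09, -0.03, 0, 0, 0, 0], [0.3, 0.09, -0.03, 0, 0, 0, 0], [0, 0, 0, 0, 0, 0, 0]]]}}

```text
clock: 14.4
eef_pos: [0.5397, 0.1153, 0.2733]
tool_rot: [0.602, 0.798, -0.0, 0.0]
ft_force: [-1.9, -1.0, -1.3]
grip_width: 0.0121
```

```bash
python3 st.py
```

```text
14.4 [0.5397 0.1153 0.2733] t 10.0 n -0.5 mm yaw 15.97 tilt [-2.e-04 -9.e-04 -1.e+00] f along -2.1 lat -0.4 z -1.3 [-0.128  0.493  0.038] 0.012142569686702808
```

Call:
{"op": "move_arm", "data": {"series": [[[0.3, 0.09, 0, 0, 0, 0, 0], [0.3, 0.09, 0, 0, 0, 0, 0], [0.3, 0.09, 0, 0, 0, 0, 0], [0.3, 0.09, 0, 0, 0, 0, 0], [0, 0, 0, 0, 0, 0, 0]]]}}

```text
clock: 14.9
eef_pos: [0.5521, 0.119, 0.2732]
tool_rot: [0.602, 0.798, -0.001, -0.0]
ft_force: [-3.1, -0.9, -1.7]
grip_width: 0.0123
```

```bash
python3 st.py
```

```text
14.9 [0.5521 0.119  0.2732] t 22.9 n -0.3 mm yaw 15.97 tilt [-0.0018 -0.0014 -1.    ] f along -3.2 lat 0.0 z -1.7 [-0.221  0.654 -0.005] 0.01228362220104262
```

Call:
{"op": "move_arm", "data": {"series": [[[0.3, 0.09, 0, 0, 0, 0, 0], [0.3, 0.09, 0, 0, 0, 0, 0], [0.3, 0.09, 0, 0, 0, 0, 0], [0, 0, 0, 0, 0, 0, 0], [0, 0, 0, 0, 0, 0, 0]]]}}

```text
clock: 15.4
eef_pos: [0.5613, 0.1218, 0.2732]
tool_rot: [0.602, 0.798, -0.002, -0.001]
ft_force: [-4.4, -1.3, -0.8]
grip_width: 0.0118
```

```bash
python3 st.py;  python3 -c "
from h import *
snap('scene','c7');snap('side','s7')
im=np.hstack([cv2.imread('pics/s7.png')[80:230,260:440],cv2.imread('pics/c7.png')[90:240,290:470]]);cv2.imwrite('pics/x7.png',cv2.resize(im,None,fx=2.2,fy=2.2,interpolation=cv2.INTER_CUBIC))"
```

```text
15.4 [0.5613 0.1218 0.2732] t 32.5 n -0.2 mm yaw 15.97 tilt [-0.0033 -0.0018 -1.    ] f along -4.6 lat -0.0 z -0.8 [-0.315  0.861 -0.008] 0.011845858551108191
```

View pics/x7.png

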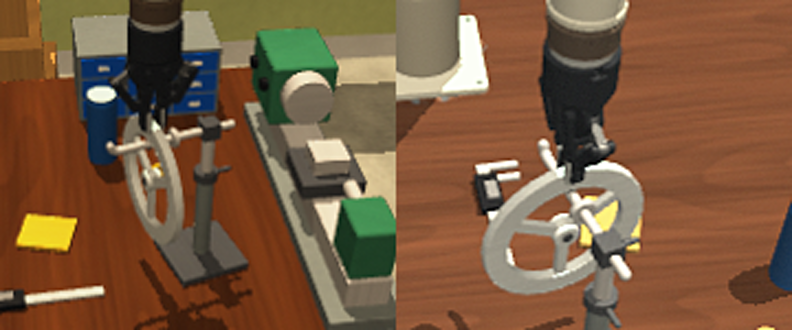

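Call:
{"op": "move_arm", "data": {"series": [[[0.3, 0.09, 0, 0, 0, 0, 0], [0.3, 0.09, 0, 0, 0, 0, 0], [0.3, 0.08, 0, 0, 0, 0, 0], [0.3, 0.08, 0, 0, 0, 0, 0], [0, 0, 0, 0, 0, 0, 0]]]}}

```text
clock: 16.0
eef_pos: [0.5759, 0.1259, 0.2734]
tool_rot: [0.602, 0.798, -0.0, 0.0]
ft_force: [0.6, 0.3, -1.7]
grip_width: 0.012
```

```bash
python3 st.py
```

```text
16.0 [0.5759 0.1259 0.2734] t 47.6 n -0.2 mm yaw 15.97 tilt [ 6.e-04 -6.e-04 -1.e+00] f along 0.7 lat 0.2 z -1.7 [ 0.097 -0.11   0.009] 0.012017136286392735
```

Call:
{"op": "move_arm", "data": {"series": [[[0.2, 0.06, 0, 0, 0, 0, 0], [0.2, 0.06, 0, 0, 0, 0, 0], [0, 0, 0, 0, 0, 0, 0], [0, 0, 0, 0, 0, 0, 0], [0, 0, 0, 0, 0, 0, 0]]]}}

```text
clock: 16.5
eef_pos: [0.5804, 0.1272, 0.2734]
tool_rot: [0.602, 0.798, -0.0, 0.0]
ft_force: [-1.7, 0.2, -1.9]
grip_width: 0.0126
```

Call:
{"op": "move_arm", "data": {"series": [[[0.2, 0.06, 0, 0, 0, 0, 0], [0, 0, 0, 0, 0, 0, 0], [0, 0, 0, 0, 0, 0, 0], [0, 0, 0, 0, 0, 0, 0], [0, 0, 0, 0, 0, 0, 0]]]}}

```text
clock: 17.0
eef_pos: [0.5824, 0.1279, 0.2734]
tool_rot: [0.602, 0.798, -0.0, 0.0]
ft_force: [-2.0, -0.1, -1.5]
grip_width: 0.0121
```

```bash
python3 st.py
```

```text
17.0 [0.5824 0.1279 0.2734] t 54.4 n -0.1 mm yaw 15.97 tilt [ 4.e-04 -7.e-04 -1.e+00] f along -2.0 lat 0.5 z -1.5 [-0.13   0.405  0.024] 0.012145997105584058
```

Call:
{"op": "move_arm", "data": {"series": [[[0.15, 0.04, 0, 0, 0, 0, 0], [0, 0, 0, 0, 0, 0, 0], [0, 0, 0, 0, 0, 0, 0], [0, 0, 0, 0, 0, 0, 0], [0, 0, 0, 0, 0, 0, 0]]]}}

```text
clock: 17.5
eef_pos: [0.5833, 0.1281, 0.2733]
tool_rot: [0.602, 0.798, -0.001, -0.0]
ft_force: [-2.0, -0.4, -1.2]
grip_width: 0.0119
```

Call:
{"op": "move_arm", "data": {"series": [[[0.15, 0.04, 0, 0, 0, 0, 0], [0, 0, 0, 0, 0, 0, 0], [0, 0, 0, 0, 0, 0, 0], [0, 0, 0, 0, 0, 0, 0], [0, 0, 0, 0, 0, 0, 0]]]}}

```text
clock: 18.0
eef_pos: [0.5836, 0.1282, 0.2733]
tool_rot: [0.602, 0.798, -0.002, -0.001]
ft_force: [-3.1, -1.2, -0.2]
grip_width: 0.0122
```

```bash
python3 st.py
```

```text
18.0 [0.5836 0.1282 0.2733] t 55.7 n -0.1 mm yaw 15.97 tilt [-0.0038 -0.0018 -1.    ] f along -3.3 lat -0.3 z -0.2 [-0.308  0.8    0.038] 0.012200534029630332
```

```bash
python3 - <<'E'
from h import *
for n,f in [('wrist','w8'),('side','s8'),('scene','c8')]: snap(n,f)
im=np.hstack([cv2.imread('pics/s8.png')[90:200,290:420],cv2.imread('pics/c8.png')[130:240,330:460]]);cv2.imwrite('pics/x8.png',cv2.resize(im,None,fx=3,fy=3,interpolation=cv2.INTER_CUBIC))
P=np.vstack([cloud(n,f).reshape(-1,3) for n,f in [('wrist','w8'),('side','s8')]]);P=P[~np.isnan(P[:,0])]
d=np.array([.9617,.2741]);e=np.array([-.2741,.9617]);w=P[:,:2]-[.53,.113];t=w@d;n=w@e
k=(abs(n)<.008)&(P[:,2]>.23)&(P[:,2]<.275)
for b in np.arange(-.04,.08,.004):
    kk=k&(abs(t-b)<.002)
    if kk.sum(): print(round(b*1000),kk.sum(),round(np.percentile(P[kk][:,2],95)*1000,1),end=' | ')
E
```

```text
-40 7 266.7 | -36 107 268.8 | -32 221 269.0 | -28 265 266.8 | -24 171 259.4 | -20 146 258.2 | -16 148 258.3 | -12 147 258.2 | -8 148 258.2 | -4 141 257.9 | 0 151 258.2 | 4 144 258.1 | 8 150 258.1 | 12 147 258.0 | 16 144 258.3 | 20 135 258.2 | 24 143 258.8 | 28 152 260.5 | 32 152 261.4 | 36 134 263.1 | 40 117 263.9 | 44 64 257.6 | 48 24 264.1 | 52 2 252.6 | 64 23 265.4 | 68 30 265.7 | 72 105 258.3 | 76 132 258.2 |
```

View pics/w8.png

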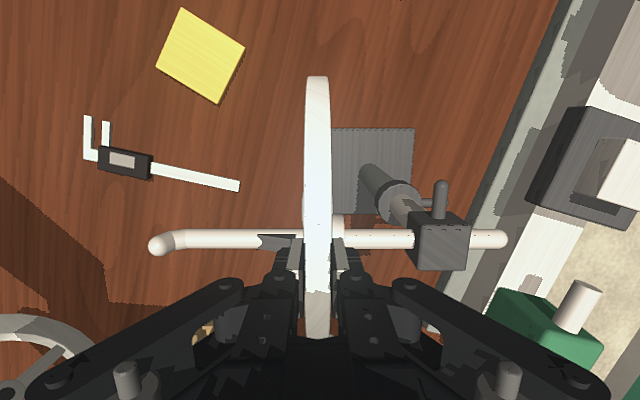

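View pics/x8.png

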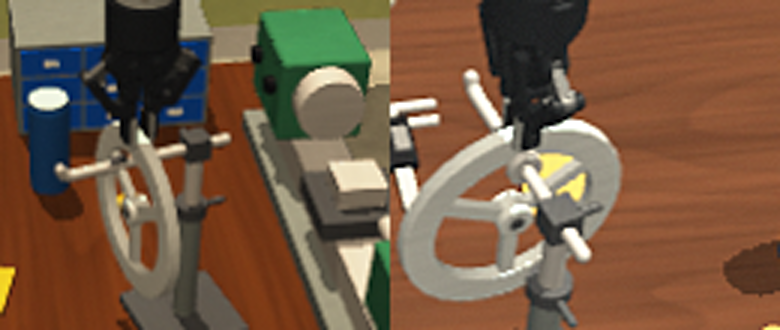

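The catch is up again (depth 264 mm at t = 36–40, ramp at (275,240) in the wrist picture), and the rim sits between it and the collar. Forces are small, so I let go.

Call:
{"op": "move_arm", "data": {"series": [[[0, 0, 0, 0, 0, 0, 0], [0, 0, 0, 0, 0, 0, 0.2], [0, 0, 0, 0, 0, 0, 0.25], [0, 0, 0, 0, 0, 0, 0.3], [0, 0, 0, 0, 0, 0, 0.4]]]}}

```text
clock: 18.65
eef_pos: [0.5876, 0.1293, 0.2752]
tool_rot: [0.602, 0.798, 0.002, 0.002]
ft_force: [0.6, -0.6, -0.4]
grip_width: 0.0337
```

Call:
{"op": "move_arm", "data": {"series": [[[0, 0, 0, 0, 0, 0, 0.45], [0, 0, 0, 0, 0, 0, 0.45], [0, 0, 0, 0, 0, 0, 0.45], [0, 0, 0, 0, 0, 0, 0.45], [0, 0, 0, 0, 0, 0, 0.45]]]}}

```text
clock: 19.15
eef_pos: [0.5886, 0.1295, 0.2758]
tool_rot: [0.602, 0.799, 0.003, 0.003]
ft_force: [-0.5, 0.3, 0.1]
grip_width: 0.0384
```

```bash
python3 st.py; python3 - <<'E'
from h import *
for n,f in [('wrist','w9')]: snap(n,f)
E
```

```text
19.15 [0.5886 0.1295 0.2758] t 60.9 n -0.2 mm yaw 15.98 tilt [ 0.0091  0.0014 -1.    ] f along -0.4 lat 0.4 z 0.1 [0.026 0.011 0.004] 0.03838226788972048
```

View pics/w9.png

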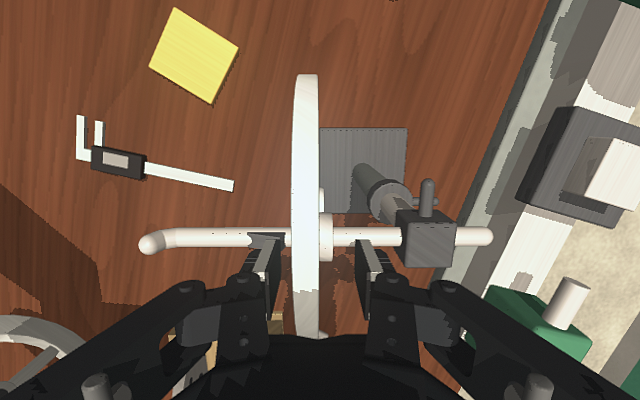

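Released: the rim lies against the collar with both pads clear. I recentre slightly and lift straight away.

Call:
{"op": "move_arm", "data": {"series": [[[-0.4, -0.1, 0.2, 0, 0, 0, 0.45], [0, 0, 1, 0, 0, 0, 0.45], [0, 0, 2, 0, 0, 0, 0.45], [0, 0, 3, 0, 0, 0, 0.45], [0, 0, 3, 0, 0, 0, 0.45]]]}}

```text
clock: 19.7
eef_pos: [0.5811, 0.1277, 0.3676]
tool_rot: [0.602, 0.799, -0.001, -0.0]
ft_force: [0.4, -0.2, -0.1]
grip_width: 0.0384
```

Call:
{"op": "move_arm", "data": {"series": [[[-2, 0, 2, 0, 0, 0, 0.45], [-3, -1, 1, 0, 0, 0, 0.45], [-3, -2, 0, 0, 0, 0, 0.45], [-3, -2, 0, 0, 0, 0, 0.45], [0, 0, 0, 0, 0, 0, 0.45]]]}}

```text
clock: 20.2
eef_pos: [0.469, 0.0772, 0.4069]
tool_rot: [0.601, 0.799, 0.004, 0.005]
ft_force: [0.4, 1.0, 0.3]
grip_width: 0.0382
```

Call:
{"op": "move_arm", "data": {"series": [[[0, 0, 0, 0, 0, 0, 0.45], [0, 0, 0, 0, 0, 0, 0.45], [0, 0, 0, 0, 0, 0, 0.45], [0, 0, 0, 0, 0, 0, 0.45], [0, 0, 0, 0, 0, 0, 0.45]]]}}

```text
clock: 20.7
eef_pos: [0.4714, 0.0783, 0.4085]
tool_rot: [0.601, 0.799, 0.006, 0.006]
ft_force: [0.6, 0.0, -0.5]
grip_width: 0.0383
```

```bash
python3 st.py; python3 - <<'E'
from h import *
L=[('wrist','w10'),('side','s10'),('scene','c10')]
for n,f in L: snap(n,f)
im=np.hstack([cv2.imread('pics/s10.png')[90:230,270:410],cv2.imread('pics/c10.png')[130:270,330:470]]);cv2.imwrite('pics/x10.png',cv2.resize(im,None,fx=2.8,fy=2.8,interpolation=cv2.INTER_CUBIC))
d=np.array([.9617,.2741]);e=np.array([-.2741,.9617])
for n_,f in L:
    P=cloud(n_,f).reshape(-1,3);P=P[~np.isnan(P[:,0])]
    w=P[:,:2]-[.53,.113];t=w@d;n=w@e
    k=(abs(n)<.008)&(P[:,2]>.23)&(P[:,2]<.30);print(n_)
    for b in np.arange(-.04,.08,.004):
        kk=k&(abs(t-b)<.002)
        if kk.sum(): print(round(b*1000),round(np.percentile(P[kk][:,2],95)*1000,1),end=' | ')
    q=(t>.02)&(t<.1)&(abs(n)<.12)&(P[:,2]>.1)&(P[:,2]<.33)&(abs(n)>.02)
    for s in np.arange(-.1,.11,.02):
        kk=q&(abs(n-s)<.01)
        if kk.sum()>5: print('\n n',round(s,2),kk.sum(),'ztop %.3f t %s'%(P[kk][:,2].max(),np.round(np.percentile(t[kk],[3,97]),4)),end='')
    print()
E
```

```text
20.7 [0.4714 0.0783 0.4085] t -65.9 n -17.3 mm yaw 16.09 tilt [ 0.0166  0.0028 -0.9999] f along 0.6 lat -0.1 z -0.5 [-0.052  0.019  0.003] 0.03831458106988697
wrist
-40 267.4 | -36 268.5 | -32 268.4 | -28 263.9 | -24 258.1 | -20 258.0 | -16 257.6 | -12 257.9 | -8 257.6 | -4 257.8 | 0 258.1 | 4 258.6 | 8 257.6 | 12 257.7 | 16 257.7 | 20 258.3 | 24 259.2 | 28 260.5 | 32 262.0 | 36 263.4 | 40 263.3 | 44 270.5 | 48 285.3 | 52 285.9 | 56 285.7 | 60 285.4 | 72 257.5 | 76 257.2 | 
 n -0.1 79 ztop 0.228 t [0.0471 0.0483]
 n -0.08 542 ztop 0.255 t [0.047  0.0583]
 n -0.06 724 ztop 0.272 t [0.0463 0.0597]
 n -0.04 798 ztop 0.281 t [0.0462 0.0595]
 n -0.02 341 ztop 0.284 t [0.0462 0.0591]
 n 0.02 480 ztop 0.285 t [0.0464 0.0596]
 n 0.04 985 ztop 0.281 t [0.0464 0.0595]
 n 0.06 930 ztop 0.273 t [0.0464 0.0594]
 n 0.08 851 ztop 0.257 t [0.0463 0.0588]
 n 0.1 173 ztop 0.226 t [0.0464 0.0583]
side
-40 264.1 | -36 265.8 | -32 269.3 | -28 260.9 | -24 257.3 | -20 255.9 | -16 255.8 | -12 256.4 | -8 255.5 | -4 258.2 | 0 256.1 | 4 256.9 | 8 257.5 | 12 256.5 | 16 252.2 | 20 257.5 | 24 258.1 | 28 259.8 | 3
[... 509 characters left out ...]
496]
scene
-36 268.9 | -32 269.9 | -28 266.3 | -24 263.9 | -20 258.2 | -16 258.3 | -12 260.7 | -8 259.9 | -4 259.3 | 0 260.4 | 4 260.4 | 8 257.8 | 12 259.0 | 16 261.3 | 20 258.4 | 24 261.5 | 28 261.2 | 48 286.8 | 52 288.1 | 56 287.6 | 60 287.2 | 64 284.2 | 68 267.6 | 72 267.2 | 76 258.6 | 
 n -0.1 77 ztop 0.227 t [0.0492 0.0636]
 n -0.08 270 ztop 0.258 t [0.0512 0.0643]
 n -0.06 237 ztop 0.273 t [0.0504 0.0639]
 n -0.04 230 ztop 0.281 t [0.0499 0.0636]
 n -0.02 102 ztop 0.285 t [0.0498 0.0638]
 n 0.02 74 ztop 0.286 t [0.048  0.0627]
 n 0.04 150 ztop 0.282 t [0.05   0.0624]
 n 0.06 148 ztop 0.273 t [0.0501 0.0628]
 n 0.08 210 ztop 0.255 t [0.0511 0.0632]
 n 0.1 39 ztop 0.223 t [0.0586 0.0625]
```

View pics/x10.png

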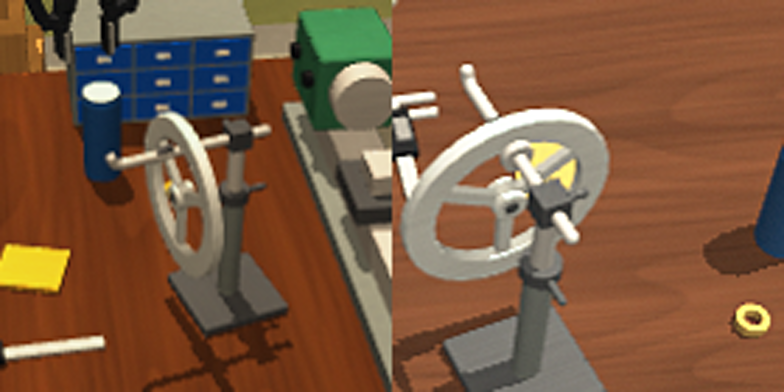

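View pics/w10.png

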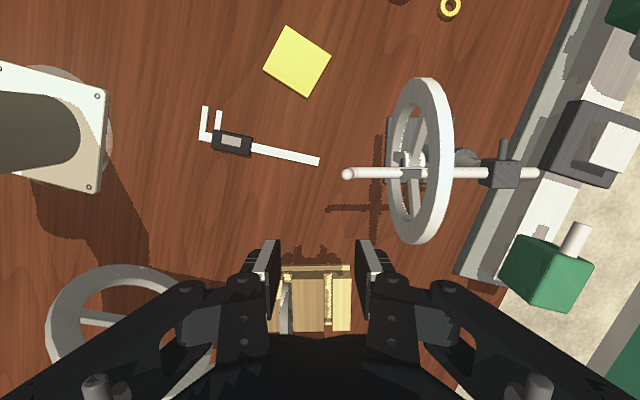

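```bash
python3 - <<'E'
from h import *
a=cv2.imread('pics/w10.png')[130:220,330:510];b=cv2.imread('pics/w9.png')[200:290,220:400]
cv2.imwrite('pics/z.png',cv2.resize(np.hstack([a,b]),None,fx=2.2,fy=2.2,interpolation=cv2.INTER_CUBIC))
W0=cloud('wrist','w4').reshape(-1,3);W1=cloud('wrist','w10').reshape(-1,3)
d=np.array([.9617,.2741]);e=np.array([-.2741,.9617])
for W in (W0,W1):
    w=W[:,:2]-[.53,.113];t=w@d;n=w@e
    k=(abs(n)<.02)&(W[:,2]<.275)&(W[:,2]>.24)&((abs(n)>.008)|(W[:,2]>.2625))
    kk=k&(t>.05)&(t<.08); print('collar t',np.percentile(t[kk],[2,50,98]) if kk.sum() else None,kk.sum())
    kk=k&(t<-.02)&(t>-.06)&(W[:,2]>.2625);print('tip',np.percentile(t[kk],[2,50,98]))
    kk=k&(t>.1)&(t<.15);print('block',np.percentile(t[kk],[2,50,98]))
E
```

```text
collar t [0.06015778 0.06191345 0.06833391] 691
tip [-0.04029899 -0.03572763 -0.02904082]
block [0.10898862 0.11874107 0.13586058]
collar t None 0
tip [-0.03983166 -0.03527831 -0.02884396]
block [0.10974362 0.12030526 0.13609088]
```

View pics/z.png

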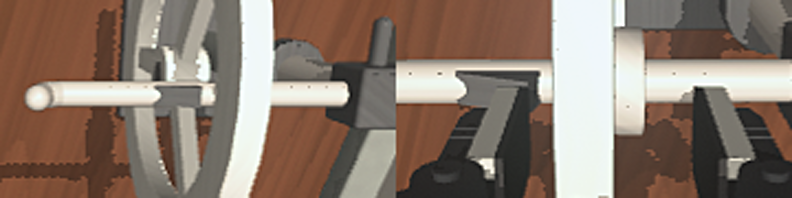

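The collar face is at t ≈ 61–62 mm and the rim's far face at ≈ 60.5 mm. In the picture they touch, and the catch is up in front of the rim. Handing in.

```bash
python3 -c "
from h import *
print(bot.job_done(), bot.get_obs()['clock'])"
```

```text
the job is handed in; nothing more can be done
the job is handed in; nothing more can be done
```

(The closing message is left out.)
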